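Hold the bolt head behind a lantern bracket while the nut runs tight

ROBOT

A 6-joint arm with a two-finger parallel gripper is mounted at the origin on the work surface. World frame = base frame: x ahead of the robot, y to its left, z up, the work surface at z = 0. Lengths are in m, angles in rad, forces in N, time in s.
With the tool pointing down it reaches from about 0.325 to 0.85 m from the base axis. Payload 15.5 kg.
Tool frame: the origin (TCP) lies between the finger pads, 19 mm behind the fingertips; this is the grasp point; z points along the fingers, y is the direction in which the jaws open and shut (so a half turn about z gives the same grasp; the last joint's range is limited). The gripper opens to 91 mm and grips with 3 to 60 N. Pads are 32 mm wide; open, the fingers measure 118 mm over their backs; the gripper's body (76 mm by 178 mm) begins 60 mm behind the grasp point.
Start: joints at [1.194, 0.494, 1.345, -0, 1.302, -0.096], TCP at [0.174, 0.6, 0.233] pointing down, gripper open.
Joint ranges: [-2.91, 2.91], [-0.82, 2.16], [0.22, 2.67], [-1.22, 4.37], [0.12, 2.79], [-3.08, 3.08]. Speed limits (rad/s): [1.89, 1.89, 2.57, 3.01, 3.01, 3.01].

INTERFACE

Orientations are given as a unit quaternion [x, y, z, w].
In Python, from workcell import sense, read_camera, camera_params, hand_in, find_in gives the robot as it stands.
- The arm moves only by the tool move_arm, never from a script. Its argument "steps" is a list of rows, each an object of numbers: "gripper": the closure, from 0 (fully open) to 1 (shut); "x", "y", "z": the shift along the tool's x, y, z in mm; "rx", "ry", "rz": the turn, a rotation vector about the tool's x, y, z in degrees. In form: [{"gripper": .., "x": .., "y": .., "z": .., "rx": .., "ry": .., "rz": ..}, ...]. A call has 1 to 5 rows; each row is the pose to reach, as a shift and turn from the pose commanded when the call began, along the tool's axes at that moment; what a row does not reach only later rows make up. A row lasts 1/12 s, in which the tool goes at most 41.7 mm and 7.16 degrees, less where a joint would pass 70% of its speed; a pose out of reach is approached as far as the arm can. A call with a gripper value outside its range is refused whole. The fingers move at their own pace and stop on an object; "newtons" is the grip in N (left out, the last holds). Time passes only in rows, so rows that repeat a pose let the fingers close. It gives the time, the measured TCP pose, the force and the opening at its end, in the units of the state.
- sense(): the state, without advancing time (a new reading comes with each control period).
- read_camera(name): name is "scene" or "top" or "wrist"; returns the picture (420x560x3 uint8, red, green, blue); there is no depth.
- camera_params(name): a dict with "vfov" (degrees; the focal length in pixels is half the picture's height over the tangent of half this angle, whatever the lens; pixels are square), "cx", "cy" (the principal point, pixels), "rvec" (rotation vector, rad) and "tvec" (3), from world to camera coordinates, as OpenCV has them; the wrist camera has in their place "tool_from_camera" (4x4, takes a point from camera to tool coordinates, whose origin is the TCP and whose axes are the flange's). Camera axes: x right, y down, z forward; pixel columns grow to the right and rows downward; lengths in m; the calibration is good to about 2 mm. A picture is of the moment at which its call begins: read the wrist's pose just before it. camera_params takes no time and is no camera call.
- hand_in(): hands the job in, once; it reports no verdict.
Trained networks look in the newest picture that a camera, given by its name, has taken for a name from the list of things; names that differ only in an ending like _2 or _b are one class to them, and where a whole thing is asked for, a point or a joint stands for the part that bears it (a point fixed in the world has none). Each returns a list of dicts, best first, with "confidence" (0 to 1); they miss things now and then, are a little off and sometimes report something else, mostly with a low value. They report only what shows in the picture. A call takes as long as a camera call.
- find_in(camera, target): "location" ([column, row] in pixels, amid what is visible of it).
The state is a dict: "t": time; "joints": joint angles; "joint_vel": joint speeds; "effort": joint torques, N m; "ee_pos": TCP position; "ee_rot": TCP orientation; "ft_force": force on the tool from outside, world axes, zero at the start; "wrist_torque": the same for the moment, N m; "gripper_width": finger opening in m.
Only numpy, scipy, OpenCV 4.12 (cv2) and the standard library are available. Lean on these libraries where they do the work, as an engineer would, in place of code of your own. Each camera call takes 0.05 s, during which the arm holds its last target. There are 200 camera calls.

TASK

The nutrunner in front of this lantern bracket is turning the nut, but the bolt just spins round with it. Reach down into the gap behind the bracket's front wall, pinch that bolt's head across its flats and hold it from turning until the nut has run up tight and the socket has stopped. Do not lean on the bracket or shift the cups, the bowl or the spanner, and finish while still holding the bolt head still.

Things in the scene. Friction and masses are not known exactly. Their poses are not given: they have to be found in the camera images.
- bracket: Grey steel U-channel of a lantern bracket on a jig plate, fixed. Origin on the bench under its middle; y along the channel, x across it away from the robot, z up. 230 mm long, open at top and ends; walls 8 mm thick, 44 mm apart (inner faces x = -22, +22), tops at z = 102. Two hex bolts pass the front (+x) wall at z = 70, y = -55 and +55 mm: heads in the gap, nuts outside.
- runner: Battery nutrunner, orange, aluminium gear head, in a green stand beyond the front wall, fixed, at one or the other bolt. Origin on the bench below the bolt it works on, at the front wall's inner face; axes as the bracket. Bolt axis along x at z = 70 mm. Runner from x = 94 to 325 mm, no higher than 102 mm.
- bolt: The loose M16 hex bolt at the runner. Origin on its axis at the front wall's inner face; x = bolt axis. With its y axis level, a pair of flats faces along the channel, i.e. faces fingers that point down and close along it; again every 60 degrees. Free, it turns with the nut about its -x axis, about 0.5 rad/s. Up to 0.25 N m turns it: grip firmly, 30 N or more.
- bolt_head (a point): Centre of the turning bolt's hexagonal head: 24 mm across flats, 27.7 over corners, 10 mm thick along the axis, steel, yellow mark on its end; axes as bolt. It lies 70 mm above the bench, 16 mm behind the front wall's inner face, 28 mm from the rear wall's. Between head and wall: a bush 21 mm across, 8 mm long, then a flat washer 30 mm across, 3 mm thick.
- socket (a joint): Angle of the runner's dark socket (33 mm across, yellow mark) and its nut, rad. Runs from the start: grows about 0.5 rad/s while the bolt spins along, 0.33 rad/s while it is held, and stops once the nut is tight on the held bolt. The runner still pushes then, so a released bolt would go round again.
- rundown (a joint): How far the nut is screwed along the bolt, rad between them: starts at 0 to 1, stays while the bolt spins with the nut, grows while the bolt is held, stops at 3.5 (nut tight, at most 12 s after the bolt is held).
- done_bolt: The other bolt of the bracket, same size, finished and tight, without a runner; it does not turn and needs nothing. Origin and axes as for the runner, at its own bolt.
- cup_a: Loose brass cup, mouth up, 48 mm across, 66 mm tall, origin at the centre of its underside. On the robot's side of the bracket; leave it alone.
- cup_b: Loose brass cup, like the other, beyond the bracket; leave it alone.
- bowl: Loose copper bowl of brass fittings, 124 mm across, 40 mm tall, origin at the centre of its underside. On the robot's side of the bracket; leave it alone.
- spanner: Loose steel spanner lying flat beyond the bracket, origin below its middle; leave it alone.
- gap_floor (a point): Middle of the channel's floor, in the gap between its two walls, 18 mm above the bench; axes as the bracket. Beyond 105 mm either way along y a strap clamp rises to 34 mm above the bench. On the outside of the front wall a brass strap runs on past the +y end as a brass scroll arm lying flat, out to y = 370 mm, top 90 mm above the bench.

How it is judged:
On the way, in this order (a step that is already met when the one before it is completed fails the run):
1. the turning bolt's head is between the fingers, gripped and stopped (contact force between the fingers and bolt above 5 N and distance between the grasp point and bolt_head below 0.025 m and angular speed of bolt below 0.06 rad/s and value of joint rundown below 3.3 rad), for 0.5 s.
2. held from turning, the nut has run up tight (contact force between the fingers and bolt above 5 N and angular speed of bolt below 0.06 rad/s and value of joint rundown above 3.42 rad), for 0.3 s.
At the end, for the whole second after the job is handed in: The nut is tight (at least 3.42 rad of its 3.5 rad run), bolt and socket stand still (under 0.06 rad/s) although the runner still pushes, and the fingers still grip the bolt head (over 5 N, its centre within 25 mm of the TCP) (all of step 2 and velocity of joint socket below 0.06 rad/s and distance between the grasp point and bolt_head below 0.025 m); the arm keeps its last pose, push and grip.
It fails at once if the robot leans on the bracket (over 25 N) (contact force between any of the fingers, the arm and bracket above 25 N).
It fails at once if a cup, the bowl or the spanner is shifted more than 20 mm (distance of any of cup_a, cup_b, bowl, spanner from where it was at the start of the episode above 0.02 m).
It also fails if it takes over 53 s, if anything falls off the work surface, if the arm or the gripper's body presses on something with over 40 N, if the wrist force passes 120 N, or if a joint passes its speed limit or range.

## Working session

There is one attempt and no reset: what is moved stays moved. The work goes in short steps, Python scripts to look and compute and a tool call to move; the robot and the scene stay as the last step left them, time stands still between calls to the robot, and variables do not carry over. Pictures are saved under pics/ and viewed, about 8 in all and at most 12, crops included, and the job is handed in when it is done.

Besides the shell and the picture viewer there is one more tool, called in YAML: its name, and indented under it one key for each argument. move_arm: Moves the arm, as the interface text tells. Its arguments: {"type":"object","properties":{"steps":{"type":"array","items":{"type":"object","properties":{"gripper":{"type":"number"},"x":{"type":"number"},"y":{"type":"number"},"z":{"type":"number"},"rx":{"type":"number"},"ry":{"type":"number"},"rz":{"type":"number"}}}},"newtons":{"type":"number"}},"required":["steps"]}

```bash
mkdir -p pics; cat > h.py <<'E'
import numpy as np, cv2
from workcell import sense, read_camera, camera_params, hand_in, find_in
def shot(n,f):
    im=read_camera(n); cv2.imwrite('pics/'+f,im[:,:,::-1]); return im
def K(p): 
    f=210/np.tan(np.radians(p['vfov'])/2); return np.array([[f,0,p['cx']],[0,f,p['cy']],[0,0,1]])
def proj(p,X):
    return cv2.projectPoints(np.float64(X).reshape(-1,3),np.array(p['rvec']),np.array(p['tvec']),K(p),None)[0].reshape(-1,2)
def onz(p,uv,z):
    R=cv2.Rodrigues(np.array(p['rvec']))[0]; c=-R.T@np.array(p['tvec'])
    d=R.T@np.linalg.inv(K(p))@np.array([*uv,1.]); return c+d*(z-c[2])/d[2]
E
python3 - <<'E'
from h import *
s=sense(); print(s['t'],s['ee_pos'],s['ee_rot'])
for n in('scene','top'):
    shot(n,n+'0.png'); p=camera_params(n); print(n,p)
    for t in('bracket','runner','bolt','bolt_head','socket','done_bolt','cup_a','bowl'):
        r=find_in(n,t)
        for q in r[:2]: print(t,q['location'],round(q['confidence'],2))
print(camera_params('wrist'),sense()['t'])
E
```

```text
0.0 [0.17366538 0.60000432 0.23213399] [ 1.40450218e-01  9.90087550e-01 -5.97742131e-04 -1.51725695e-04]
scene {'vfov': 45.326137792221914, 'cx': 278.1230540554233, 'cy': 217.10507640506677, 'rvec': array([ 1.09271305,  2.53184937, -0.83182143]), 'tvec': array([ 0.40353931, -0.29630476,  1.39671385])}
bracket [336.3, 275.3] 0.95
runner [210.8, 282.1] 0.79
bolt [298.9, 219.1] 0.43
bolt_head [280.5, 375.5] 0.65
socket [273.3, 235.8] 0.77
done_bolt [313.9, 269.0] 0.58
cup_a [374.6, 238.6] 0.61
cup_a [281.2, 372.9] 0.56
bowl [342.5, 194.4] 0.97
top {'vfov': 43.6102975489662, 'cx': 285.0019588916153, 'cy': 212.04252226913243, 'rvec': array([ 2.17313136, -2.2165117 ,  0.07866831]), 'tvec': array([0.02408032, 0.56123818, 1.05944287])}
bracket [229.5, 200.6] 0.78
runner [298.5, 105.8] 0.74
socket [280.8, 172.5] 0.64
done_bolt [221.9, 187.8] 0.58
cup_a [203.0, 261.0] 0.8
cup_a [176.8, 88.0] 0.58
bowl [270.3, 286.3] 0.79
bowl [271.4, 208.7] 0.57
{'vfov': 65.20864886532883, 'cx': 281.88561181607963, 'cy': 209.5789334112613, 'tool_from_camera': array([[ 5.07442177e-04, -9.71114985e-01, -2.38611460e-01,
         6.66289203e-02],
       [ 9.99999370e-01,  7.31599659e-04, -8.50862466e-04,
         8.01425190e-04],
       [ 1.00085335e-03, -2.38610878e-01,  9.71114745e-01,
        -1.52749125e-01],
       [ 0.00000000e+00,  0.00000000e+00,  0.00000000e+00,
         1.00000000e+00]])} 0.9
```

```bash
python3 -c "
import cv2,numpy as np
cv2.imwrite('pics/a.png',cv2.resize(np.vstack([cv2.imread('pics/scene0.png')]),None,fx=1.4,fy=1.4))"
```

```text
(no output)
```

View pics/top0.png

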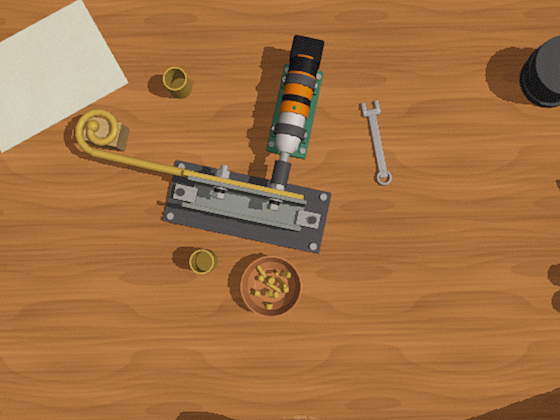

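View pics/a.png

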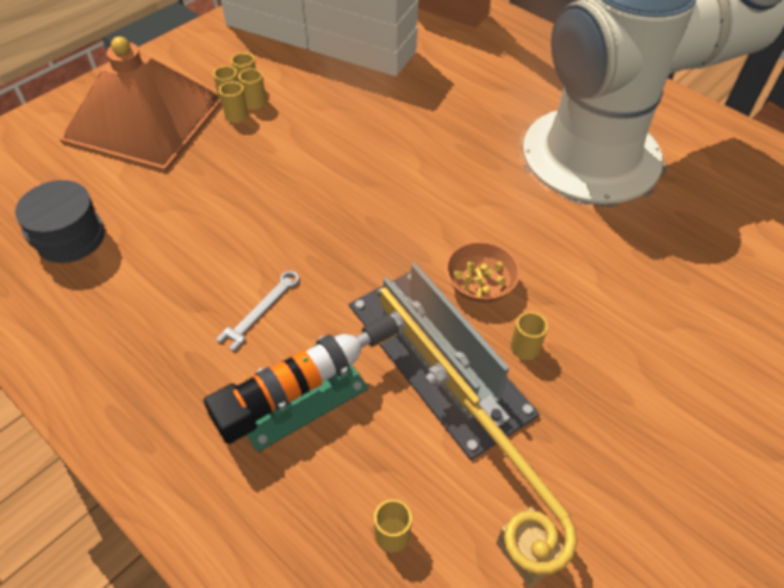

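The runner (orange, ~(297,100) in top) works on the −y bolt. The bracket runs from about (180,185) to (315,215), and cup_a is near (203,261) and the bowl near (270,287). I'll crop the bracket to fit its pose.

```bash
python3 - <<'E'
from h import *
im=cv2.imread('pics/top0.png')[150:260,155:340]
cv2.imwrite('pics/b.png',cv2.resize(im,None,fx=4.3,fy=4.3,interpolation=cv2.INTER_CUBIC))
p=camera_params('top')
for uv,z in(((203,261),.066),((280.8,172.5),.07),((270,286),.04),((230,200),.07)): print(uv,onz(p,uv,z))
E
```

```text
(203, 261) [0.46636791 0.1748021  0.066     ]
(280.8, 172.5) [0.63612387 0.02022098 0.07      ]
(270, 286) [0.41336918 0.04602978 0.04      ]
(230, 200) [0.58398008 0.12038067 0.07      ]
```

View pics/b.png

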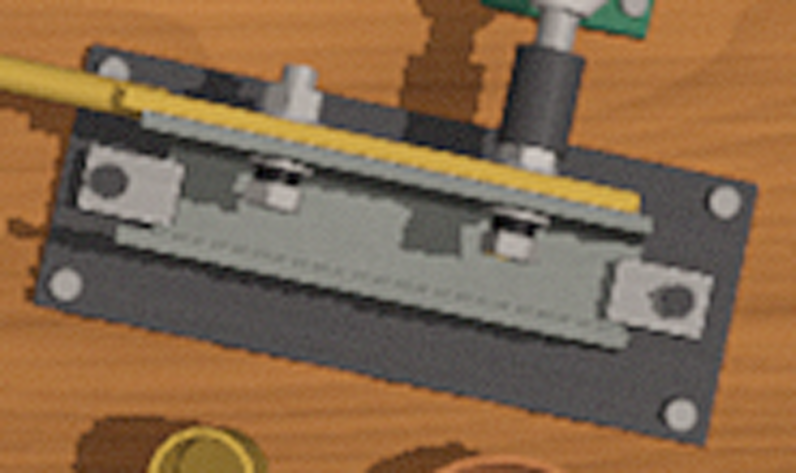

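```bash
cat > fit.py <<'E'
from h import *
from scipy.optimize import least_squares
p=camera_params('top')
crop=np.array([[145,111],[140,126],[655,217],[650,233],[117,241],[626,348]])
uv=(crop+.5)/4.3-.5+[155,150]
M=np.array([[30,115],[22,115],[30,-115],[22,-115],[-30,115],[-30,-115]])/1000
def w(q,m,z): 
    c,s=np.cos(q[2]),np.sin(q[2]); return np.c_[m@np.array([[c,s],[-s,c]])+q[:2],np.full(len(m),z)]
r=least_squares(lambda q:(proj(p,w(q,M,.102))-uv).ravel(),[.58,.1,-.2]); q=r.x
if __name__=='__main__':
    print(q,np.degrees(q[2]),r.fun.reshape(-1,2).round(1))
    h=np.array([[6,-55],[6,55],[70,-55]])/1000
    H=w(q,h,.07);print(H); print(((proj(p,H)-[155,150])*4.3).round())
E
python3 fit.py
```

```text
[ 0.57532762  0.09061838 -0.22615989] -12.958006976163302 [[-0.2 -0.5]
 [ 0.   0.1]
 [ 0.  -0.3]
 [ 0.4  0.1]
 [-0.6  0.2]
 [ 0.4  0.3]]
[[0.5688418  0.03567355 0.07      ]
 [0.59350786 0.14287237 0.07      ]
 [0.63121202 0.0213224  0.07      ]]
[[510. 245.]
 [273. 195.]
 [539. 108.]]
```

```bash
cat > go.py <<'E'
import sys
from fit import *
from scipy.spatial.transform import Rotation as Ro
def go(z,dx=0,dy=0):
    s=sense(); R=Ro.from_quat(s['ee_rot']); T=w(q,np.array([[dx,-.055+dy]]),z)[0]
    yb=np.array([-np.sin(q[2]),np.cos(q[2]),0]); xb=np.array([-np.cos(q[2]),-np.sin(q[2]),0])
    Rt=Ro.from_matrix(np.c_[xb,yb,[0,0,-1]])
    print('t',round(s['t'],2),'target',T.round(4),'shift mm',(R.inv().apply(T-s['ee_pos'])*1e3).round(1),'rot deg',np.degrees((R.inv()*Rt).as_rotvec()).round(2),'width',s['gripper_width'],'ft',np.round(s['ft_force'],1))
if __name__=='__main__': go(*map(float,sys.argv[1:]))
E
python3 go.py .2
```

```text
t 0.9 target [0.563 0.037 0.2  ] shift mm [-530.5 -432.9   32.7] rot deg [ 0.   -0.   -3.19] width 0.09097092092155788 ft [ 0.4 -1.3 -0.1]
```

move_arm:
  steps:
    - {"x":-32,"y":-26,"z":0,"rz":-3.2}
    - {"x":-64,"y":-52,"z":0,"rz":-3.2}
    - {"x":-96,"y":-78,"z":0,"rz":-3.2}
    - {"x":-128,"y":-104,"z":0,"rz":-3.2}
    - {"x":-160,"y":-130,"z":0,"rz":-3.2}

```text
invalid input
```

```bash
python3 go.py .2
```

```text
t 0.9 target [0.563 0.037 0.2  ] shift mm [-530.5 -432.9   32.7] rot deg [ 0.   -0.   -3.19] width 0.09097092092155788 ft [ 0.4 -1.3 -0.1]
```

Perhaps every field is needed.

move_arm:
  steps:
    - {"gripper":0,"x":-32,"y":-26,"z":0,"rx":0,"ry":0,"rz":-3.2}
    - {"gripper":0,"x":-64,"y":-52,"z":0,"rx":0,"ry":0,"rz":-3.2}
    - {"gripper":0,"x":-96,"y":-78,"z":0,"rx":0,"ry":0,"rz":-3.2}
    - {"gripper":0,"x":-128,"y":-104,"z":0,"rx":0,"ry":0,"rz":-3.2}
    - {"gripper":0,"x":-160,"y":-130,"z":0,"rx":0,"ry":0,"rz":-3.2}

```text
t: 1.32
ee_pos: [0.292, 0.4294, 0.2328]
ee_rot: [0.112, 0.994, 0.0, 0.0]
ft_force: [1.6, 0.2, -0.0]
gripper_width: 0.0908
```

```bash
python3 go.py .2
```

```text
t 1.32 target [0.563 0.037 0.2  ] shift mm [-351.9 -321.9   32.8] rot deg [0.02 0.02 0.04] width 0.09079194282890263 ft [ 1.6  0.2 -0. ]
```

move_arm:
  steps:
    - {"gripper":0,"x":-30,"y":-27,"z":0,"rx":0,"ry":0,"rz":0}
    - {"gripper":0,"x":-60,"y":-54,"z":0,"rx":0,"ry":0,"rz":0}
    - {"gripper":0,"x":-90,"y":-81,"z":0,"rx":0,"ry":0,"rz":0}
    - {"gripper":0,"x":-120,"y":-108,"z":0,"rx":0,"ry":0,"rz":0}
    - {"gripper":0,"x":-150,"y":-135,"z":0,"rx":0,"ry":0,"rz":0}

```text
t: 1.73
ee_pos: [0.4081, 0.2641, 0.233]
ee_rot: [0.113, 0.994, 0.0, 0.0]
ft_force: [0.7, 1.8, 0.0]
gripper_width: 0.091
```

move_arm:
  steps:
    - {"gripper":0,"x":-30,"y":-27,"z":0,"rx":0,"ry":0,"rz":0}
    - {"gripper":0,"x":-60,"y":-54,"z":0,"rx":0,"ry":0,"rz":0}
    - {"gripper":0,"x":-90,"y":-81,"z":0,"rx":0,"ry":0,"rz":0}
    - {"gripper":0,"x":-120,"y":-108,"z":0,"rx":0,"ry":0,"rz":0}
    - {"gripper":0,"x":-150,"y":-135,"z":0,"rx":0,"ry":0,"rz":0}

```text
t: 2.15
ee_pos: [0.5241, 0.0987, 0.2329]
ee_rot: [0.113, 0.994, 0.0, 0.0]
ft_force: [0.6, 1.2, 1.0]
gripper_width: 0.0915
```

```bash
python3 go.py .2
```

```text
t 2.15 target [0.563 0.037 0.2  ] shift mm [-51.7 -51.4  32.9] rot deg [0.01 0.02 0.  ] width 0.09147610582582588 ft [0.6 1.2 1. ]
```

move_arm:
  steps:
    - {"gripper":0,"x":-26,"y":-26,"z":16,"rx":0,"ry":0,"rz":0}
    - {"gripper":0,"x":-52,"y":-51,"z":33,"rx":0,"ry":0,"rz":0}
    - {"gripper":0,"x":-52,"y":-51,"z":33,"rx":0,"ry":0,"rz":0}

```text
t: 2.4
ee_pos: [0.5646, 0.0344, 0.1971]
ee_rot: [0.114, 0.993, -0.001, -0.0]
ft_force: [-1.3, -0.3, -0.3]
gripper_width: 0.0911
```

```bash
python3 - <<'E'
from go import *
go(.2)
s=sense(); im=read_camera('wrist')[:,:,::-1].copy(); p=camera_params('wrist')
Tc=np.eye(4);Tc[:3,:3]=Ro.from_quat(s['ee_rot']).as_matrix();Tc[:3,3]=s['ee_pos']
C=np.linalg.inv(Tc@p['tool_from_camera']); p['rvec']=cv2.Rodrigues(C[:3,:3])[0]; p['tvec']=C[:3,3]
cv2.imwrite('pics/w0raw.png',im)
for x in(-30,-22,22,30):
    e=proj(p,w(q,np.array([[x,-115],[x,115]])/1000,.102)); cv2.line(im,*[tuple(map(int,a)) for a in e],(0,0,255),1)
hd=proj(p,np.vstack([w(q,np.array([[1,-55],[11,-55],[6,-55]])/1000,.082)]));print(hd)
for a in hd: cv2.circle(im,tuple(map(int,a)),3,(255,0,0),1)
cv2.imwrite('pics/w0.png',cv2.resize(im,None,fx=1.4,fy=1.4))
E
```

```text
t 2.4 target [0.563 0.037 0.2  ] shift mm [ 2.2  2.2 -2.9] rot deg [-0.08 -0.05 -0.19] width 0.09113927575049269 ft [-1.3 -0.3 -0.3]
[[284.06765539 209.26768162]
 [284.08188288 220.73641881]
 [284.07479967 215.02666484]]
```

View pics/w0.png

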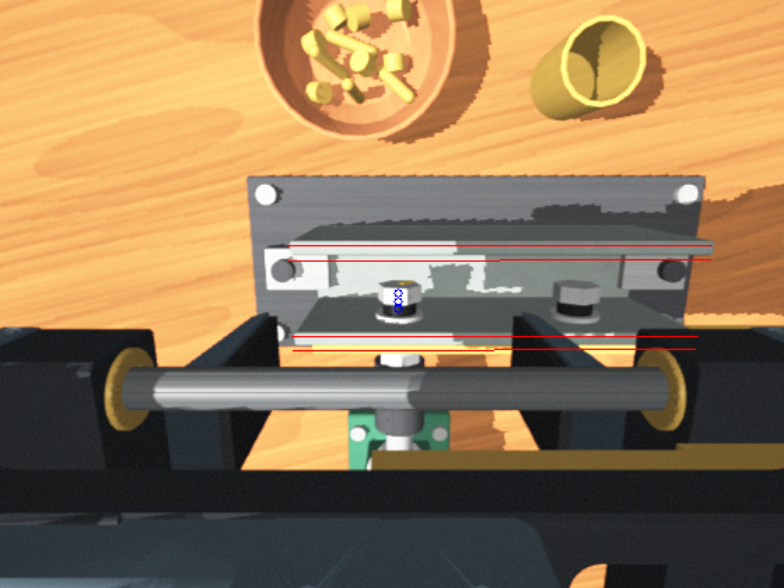

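Wrist overlay: the wall lines fall within about 2 px of the real edges, and the head at display (400,295) matches the prediction at (398,300). I'll bias 1 mm towards the robot and go down to just above the wall tops.

move_arm:
  steps:
    - {"gripper":0,"x":1,"y":0,"z":20,"rx":0,"ry":0,"rz":0}
    - {"gripper":0,"x":1,"y":0,"z":40,"rx":0,"ry":0,"rz":0}
    - {"gripper":0,"x":1,"y":0,"z":60,"rx":0,"ry":0,"rz":0}
    - {"gripper":0,"x":1,"y":0,"z":65,"rx":0,"ry":0,"rz":0}
    - {"gripper":0,"x":1,"y":0,"z":65,"rx":0,"ry":0,"rz":0}

```text
t: 2.87
ee_pos: [0.5605, 0.0401, 0.134]
ee_rot: [0.112, 0.994, -0.0, -0.001]
ft_force: [-0.9, 0.1, 0.2]
gripper_width: 0.0911
```

```bash
python3 - <<'E'
from go import *
go(.07,-.001)
s=sense(); im=read_camera('wrist')[:,:,::-1].copy(); p=camera_params('wrist')
Tc=np.eye(4);Tc[:3,:3]=Ro.from_quat(s['ee_rot']).as_matrix();Tc[:3,3]=s['ee_pos']
C=np.linalg.inv(Tc@p['tool_from_camera']); p['rvec']=cv2.Rodrigues(C[:3,:3])[0]; p['tvec']=C[:3,3]
for x in(-30,-22,22,30):
    e=proj(p,w(q,np.array([[x,-115],[x,115]])/1000,.102)); cv2.line(im,*[tuple(map(int,a)) for a in e],(0,0,255),1)
cv2.imwrite('pics/w1.png',cv2.resize(im,None,fx=1.4,fy=1.4))
E
```

```text
t 2.87 target [0.562  0.0372 0.07  ] shift mm [-2.2 -2.5 64. ] rot deg [-0.02 -0.13  0.05] width 0.09112199201240118 ft [-0.9  0.1  0.2]
```

View pics/w1.png

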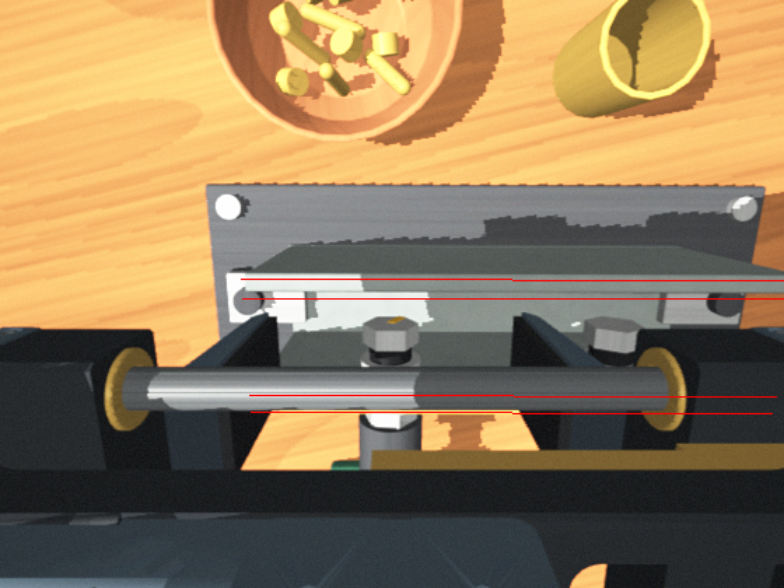

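The rear wall top shows at rows 275–292 against 280–299 predicted, so it sits about 2 mm nearer the robot. The arm may still have been settling, so I'll let it settle and re-measure.

move_arm:
  steps:
    - {"gripper":0,"x":0,"y":0,"z":0,"rx":0,"ry":0,"rz":0}
    - {"gripper":0,"x":0,"y":0,"z":0,"rx":0,"ry":0,"rz":0}
    - {"gripper":0,"x":0,"y":0,"z":0,"rx":0,"ry":0,"rz":0}
    - {"gripper":0,"x":0,"y":0,"z":0,"rx":0,"ry":0,"rz":0}

```text
t: 3.25
ee_pos: [0.5618, 0.0396, 0.1354]
ee_rot: [0.113, 0.994, 0.0, 0.001]
ft_force: [1.1, 0.0, 0.8]
gripper_width: 0.091
```

```bash
cat > wr.py <<'E'
from go import *
def wcam():
    s=sense(); im=read_camera('wrist')[:,:,::-1].copy(); p=camera_params('wrist')
    Tc=np.eye(4);Tc[:3,:3]=Ro.from_quat(s['ee_rot']).as_matrix();Tc[:3,3]=s['ee_pos']
    C=np.linalg.inv(Tc@p['tool_from_camera']); p['rvec']=cv2.Rodrigues(C[:3,:3])[0]; p['tvec']=C[:3,3]
    return im,p
E
python3 - <<'E'
from wr import *
go(.07,-.001); im,p=wcam(); print(sense()['ee_pos'])
for x in(-30,-22,22,30):
    e=proj(p,w(q,np.array([[x,-115],[x,115]])/1000,.102)); cv2.line(im,*[tuple(map(int,a)) for a in e],(0,0,255),1)
cv2.imwrite('pics/w2.png',cv2.resize(im[170:300,150:350],None,fx=3.9,fy=3.9,interpolation=cv2.INTER_CUBIC))
E
```

```text
t 3.25 target [0.562  0.0372 0.07  ] shift mm [-0.6 -2.2 65.4] rot deg [0.01 0.06 0.01] width 0.09097083127843442 ft [1.1 0.  0.8]
[0.56172706 0.03952416 0.13526939]
```

View pics/w2.png

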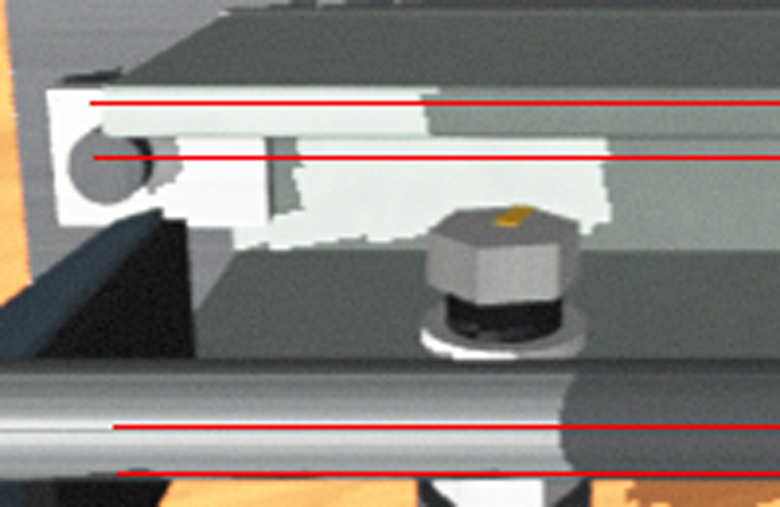

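Crop: the wall top lies at rows 86–137 against 103–158 predicted (about −2.8 mm in x). The head centre is at column 503, about 1 mm to −y of the tool. I'll take a compromise between the two cameras, with a ±6 mm clearance, and go down watching the force.

move_arm:
  steps:
    - {"gripper":0,"x":0.5,"y":-1.5,"z":10,"rx":0,"ry":0,"rz":0}
    - {"gripper":0,"x":0.5,"y":-1.5,"z":18,"rx":0,"ry":0,"rz":0}
    - {"gripper":0,"x":0.5,"y":-1.5,"z":25,"rx":0,"ry":0,"rz":0}
    - {"gripper":0,"x":0.5,"y":-1.5,"z":30,"rx":0,"ry":0,"rz":0}

```text
t: 3.63
ee_pos: [0.5601, 0.0381, 0.1033]
ee_rot: [0.113, 0.994, -0.0, -0.001]
ft_force: [-0.2, -0.5, -0.0]
gripper_width: 0.0912
```

move_arm:
  steps:
    - {"gripper":0,"x":0,"y":0,"z":10,"rx":0,"ry":0,"rz":0}
    - {"gripper":0,"x":0,"y":0,"z":20,"rx":0,"ry":0,"rz":0}
    - {"gripper":0,"x":0,"y":0,"z":28,"rx":0,"ry":0,"rz":0}
    - {"gripper":0,"x":0,"y":0,"z":35,"rx":0,"ry":0,"rz":0}
    - {"gripper":0,"x":0,"y":0,"z":35,"rx":0,"ry":0,"rz":0}

```text
t: 4.05
ee_pos: [0.5599, 0.0382, 0.0681]
ee_rot: [0.113, 0.994, -0.0, -0.001]
ft_force: [-1.1, -0.2, 0.6]
gripper_width: 0.0912
```

```bash
python3 - <<'E'
from wr import *
go(.07,-.002); im,p=wcam()
cv2.imwrite('pics/w3.png',cv2.resize(im,None,fx=1.4,fy=1.4))
E
```

```text
t 4.05 target [0.561  0.0375 0.07  ] shift mm [-1.3 -0.5 -1.9] rot deg [-0.02 -0.12  0.01] width 0.09122026994834753 ft [-1.1 -0.2  0.6]
```

View pics/w3.png

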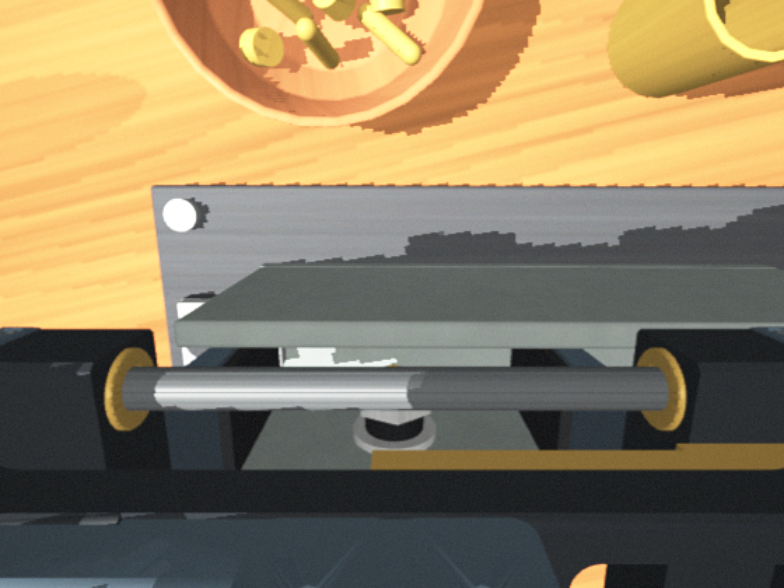

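Head at column 395, midway between the fingers (278 and 512), and no contact force. From the last crop the flats face the fingers at about t≈3.9 and every 2.1 s after, so I'll pre-close and then clamp just before 6.0.

move_arm:
  steps:
    - {"gripper":0.62,"x":0,"y":0,"z":0,"rx":0,"ry":0,"rz":0}
    - {"gripper":0.62,"x":0,"y":0,"z":0,"rx":0,"ry":0,"rz":0}
    - {"gripper":0.62,"x":0,"y":0,"z":0,"rx":0,"ry":0,"rz":0}
    - {"gripper":0.62,"x":0,"y":0,"z":0,"rx":0,"ry":0,"rz":0}
    - {"gripper":0.62,"x":0,"y":0,"z":0,"rx":0,"ry":0,"rz":0}
  newtons: 30

```text
t: 4.52
ee_pos: [0.5609, 0.0382, 0.07]
ee_rot: [0.113, 0.994, 0.0, 0.0]
ft_force: [-0.3, 0.2, 0.6]
gripper_width: 0.0609
```

move_arm:
  steps:
    - {"gripper":0.62,"x":0,"y":0,"z":0,"rx":0,"ry":0,"rz":0}
    - {"gripper":0.62,"x":0,"y":0,"z":0,"rx":0,"ry":0,"rz":0}
    - {"gripper":0.62,"x":0,"y":0,"z":0,"rx":0,"ry":0,"rz":0}
    - {"gripper":0.62,"x":0,"y":0,"z":0,"rx":0,"ry":0,"rz":0}
    - {"gripper":0.62,"x":0,"y":0,"z":0,"rx":0,"ry":0,"rz":0}

```text
t: 4.93
ee_pos: [0.5607, 0.0382, 0.0697]
ee_rot: [0.113, 0.994, 0.0, 0.0]
ft_force: [0.0, -0.5, 0.2]
gripper_width: 0.0349
```

```bash
python3 go.py .07 -.002
```

```text
t 4.93 target [0.561  0.0375 0.07  ] shift mm [-0.5 -0.6 -0.3] rot deg [0.   0.   0.01] width 0.034858059421355815 ft [ 0.  -0.5  0.2]
```

move_arm:
  steps:
    - {"gripper":0.62,"x":0,"y":0,"z":0,"rx":0,"ry":0,"rz":0}
    - {"gripper":0.62,"x":0,"y":0,"z":0,"rx":0,"ry":0,"rz":0}
    - {"gripper":0.62,"x":0,"y":0,"z":0,"rx":0,"ry":0,"rz":0}
    - {"gripper":0.62,"x":0,"y":0,"z":0,"rx":0,"ry":0,"rz":0}
    - {"gripper":0.62,"x":0,"y":0,"z":0,"rx":0,"ry":0,"rz":0}

```text
t: 5.35
ee_pos: [0.5606, 0.0381, 0.0697]
ee_rot: [0.113, 0.994, 0.0, -0.0]
ft_force: [0.1, -0.1, 0.1]
gripper_width: 0.0345
```

move_arm:
  steps:
    - {"gripper":0.62,"x":0,"y":0,"z":0,"rx":0,"ry":0,"rz":0}
    - {"gripper":0.62,"x":0,"y":0,"z":0,"rx":0,"ry":0,"rz":0}
    - {"gripper":0.62,"x":0,"y":0,"z":0,"rx":0,"ry":0,"rz":0}
    - {"gripper":0.62,"x":0,"y":0,"z":0,"rx":0,"ry":0,"rz":0}
    - {"gripper":0.62,"x":0,"y":0,"z":0,"rx":0,"ry":0,"rz":0}

```text
t: 5.77
ee_pos: [0.5607, 0.0382, 0.0697]
ee_rot: [0.113, 0.994, -0.0, 0.0]
ft_force: [0.0, 0.0, -0.8]
gripper_width: 0.0349
```

move_arm:
  steps:
    - {"gripper":1,"x":0,"y":0,"z":0,"rx":0,"ry":0,"rz":0}
    - {"gripper":1,"x":0,"y":0,"z":0,"rx":0,"ry":0,"rz":0}
    - {"gripper":1,"x":0,"y":0,"z":0,"rx":0,"ry":0,"rz":0}
    - {"gripper":1,"x":0,"y":0,"z":0,"rx":0,"ry":0,"rz":0}
    - {"gripper":1,"x":0,"y":0,"z":0,"rx":0,"ry":0,"rz":0}
  newtons: 45

```text
t: 6.18
ee_pos: [0.5606, 0.0379, 0.0698]
ee_rot: [0.113, 0.994, -0.0, -0.0]
ft_force: [-2.3, -5.0, 2.9]
gripper_width: 0.0234
```

```bash
python3 - <<'E'
from go import *
go(.07,-.002);s=sense();print(s['wrist_torque'],(Ro.from_quat(s['ee_rot']).inv().apply(s['ft_force'])).round(1))
E
```

```text
t 6.18 target [0.561  0.0375 0.07  ] shift mm [-0.6 -0.3 -0.2] rot deg [-0.03 -0.01  0.02] width 0.02335648131960105 ft [-2.3 -5.   2.9]
[-0.9834906   0.29323467 -0.01995963] [ 1.1 -5.4 -2.9]
```

Width is about 24 mm, so it's gripped across the flats. Camera calls also pass time, so I'll hold and watch the socket's mark through them.

```bash
cat > watch.py <<'E'
from go import *
def watch(n):
    prev=None
    for i in range(n):
        im=read_camera('scene')
        if i%10==0:
            s=sense(); c=cv2.GaussianBlur(im[205:265,245:310],(3,3),0).astype(float)
            print(round(s['t'],2),round(s['gripper_width']*1e3,1),np.round(s['ft_force'],1),np.round(s['wrist_torque'],2), None if prev is None else round(np.abs(c-prev).mean(),2)); prev=c
    cv2.imwrite('pics/last.png',im[:,:,::-1])
if __name__=='__main__': watch(int(sys.argv[1]))
E
python3 watch.py 110
```

```text
6.23 23.1 [-1.8 -5.3  2.6] [-1.01  0.3  -0.01] None
6.73 23.2 [-2.4 -6.1  2.7] [-1.    0.31 -0.08] 0.38
7.23 23.3 [-1.9 -5.9  1.9] [-1.01  0.31 -0.05] 0.43
7.73 23.7 [-2.1 -5.5  2.2] [-0.98  0.2  -0.03] 0.61
8.23 23.2 [-1.8 -5.8  2.5] [-0.91  0.24  0.  ] 0.68
8.73 23.4 [-1.3 -5.   1.8] [-0.97  0.28 -0.02] 0.82
9.23 23.3 [-0.7 -5.8  2.1] [-0.97  0.28  0.  ] 0.97
9.73 23.3 [-1.2 -4.7  2.7] [-0.99  0.32  0.01] 1.2
10.23 23.4 [-1.4 -4.8  2.5] [-0.96  0.32 -0.02] 1.31
10.73 23.3 [-1.8 -5.2  2.3] [-0.99  0.28  0.02] 1.41
11.23 23.7 [-1.5 -5.5  3.1] [-0.99  0.34 -0.01] 1.4
```

move_arm:
  steps:
    - {"gripper":1,"x":0,"y":0,"z":0,"rx":0,"ry":0,"rz":0}
    - {"gripper":1,"x":0,"y":0,"z":0,"rx":0,"ry":0,"rz":0}
    - {"gripper":1,"x":0,"y":0,"z":0,"rx":0,"ry":0,"rz":0}
    - {"gripper":1,"x":0,"y":0,"z":0,"rx":0,"ry":0,"rz":0}
    - {"gripper":1,"x":0,"y":0,"z":0,"rx":0,"ry":0,"rz":0}

```text
t: 12.1
ee_pos: [0.5606, 0.0379, 0.0698]
ee_rot: [0.113, 0.994, -0.0, -0.0]
ft_force: [-1.1, -5.4, 2.3]
gripper_width: 0.0231
```

move_arm:
  steps:
    - {"gripper":1,"x":0,"y":0,"z":0,"rx":0,"ry":0,"rz":0}
    - {"gripper":1,"x":0,"y":0,"z":0,"rx":0,"ry":0,"rz":0}
    - {"gripper":1,"x":0,"y":0,"z":0,"rx":0,"ry":0,"rz":0}
    - {"gripper":1,"x":0,"y":0,"z":0,"rx":0,"ry":0,"rz":0}
    - {"gripper":1,"x":0,"y":0,"z":0,"rx":0,"ry":0,"rz":0}

```text
t: 12.52
ee_pos: [0.5606, 0.0379, 0.0697]
ee_rot: [0.113, 0.994, -0.0, -0.0]
ft_force: [-1.8, -5.5, 2.7]
gripper_width: 0.0236
```

move_arm:
  steps:
    - {"gripper":1,"x":0,"y":0,"z":0,"rx":0,"ry":0,"rz":0}
    - {"gripper":1,"x":0,"y":0,"z":0,"rx":0,"ry":0,"rz":0}
    - {"gripper":1,"x":0,"y":0,"z":0,"rx":0,"ry":0,"rz":0}
    - {"gripper":1,"x":0,"y":0,"z":0,"rx":0,"ry":0,"rz":0}
    - {"gripper":1,"x":0,"y":0,"z":0,"rx":0,"ry":0,"rz":0}

```text
t: 12.93
ee_pos: [0.5606, 0.0379, 0.0698]
ee_rot: [0.113, 0.994, -0.0, -0.0]
ft_force: [-1.9, -5.5, 2.3]
gripper_width: 0.0231
```

move_arm:
  steps:
    - {"gripper":1,"x":0,"y":0,"z":0,"rx":0,"ry":0,"rz":0}
    - {"gripper":1,"x":0,"y":0,"z":0,"rx":0,"ry":0,"rz":0}
    - {"gripper":1,"x":0,"y":0,"z":0,"rx":0,"ry":0,"rz":0}
    - {"gripper":1,"x":0,"y":0,"z":0,"rx":0,"ry":0,"rz":0}
    - {"gripper":1,"x":0,"y":0,"z":0,"rx":0,"ry":0,"rz":0}

```text
t: 13.35
ee_pos: [0.5606, 0.0379, 0.0698]
ee_rot: [0.113, 0.994, -0.0, -0.0]
ft_force: [-1.9, -5.4, 2.4]
gripper_width: 0.0232
```

move_arm:
  steps:
    - {"gripper":1,"x":0,"y":0,"z":0,"rx":0,"ry":0,"rz":0}
    - {"gripper":1,"x":0,"y":0,"z":0,"rx":0,"ry":0,"rz":0}
    - {"gripper":1,"x":0,"y":0,"z":0,"rx":0,"ry":0,"rz":0}
    - {"gripper":1,"x":0,"y":0,"z":0,"rx":0,"ry":0,"rz":0}
    - {"gripper":1,"x":0,"y":0,"z":0,"rx":0,"ry":0,"rz":0}

```text
t: 13.77
ee_pos: [0.5606, 0.0378, 0.0698]
ee_rot: [0.113, 0.994, -0.0, -0.0]
ft_force: [-1.8, -5.2, 1.3]
gripper_width: 0.0233
```

move_arm:
  steps:
    - {"gripper":1,"x":0,"y":0,"z":0,"rx":0,"ry":0,"rz":0}
    - {"gripper":1,"x":0,"y":0,"z":0,"rx":0,"ry":0,"rz":0}
    - {"gripper":1,"x":0,"y":0,"z":0,"rx":0,"ry":0,"rz":0}
    - {"gripper":1,"x":0,"y":0,"z":0,"rx":0,"ry":0,"rz":0}
    - {"gripper":1,"x":0,"y":0,"z":0,"rx":0,"ry":0,"rz":0}

```text
t: 14.18
ee_pos: [0.5606, 0.0379, 0.0698]
ee_rot: [0.113, 0.994, -0.0, -0.0]
ft_force: [-1.6, -4.4, 2.8]
gripper_width: 0.0233
```

move_arm:
  steps:
    - {"gripper":1,"x":0,"y":0,"z":0,"rx":0,"ry":0,"rz":0}
    - {"gripper":1,"x":0,"y":0,"z":0,"rx":0,"ry":0,"rz":0}
    - {"gripper":1,"x":0,"y":0,"z":0,"rx":0,"ry":0,"rz":0}
    - {"gripper":1,"x":0,"y":0,"z":0,"rx":0,"ry":0,"rz":0}
    - {"gripper":1,"x":0,"y":0,"z":0,"rx":0,"ry":0,"rz":0}

```text
t: 14.6
ee_pos: [0.5606, 0.0378, 0.0698]
ee_rot: [0.113, 0.994, -0.0, -0.0]
ft_force: [-1.0, -4.3, 3.0]
gripper_width: 0.0231
```

move_arm:
  steps:
    - {"gripper":1,"x":0,"y":0,"z":0,"rx":0,"ry":0,"rz":0}
    - {"gripper":1,"x":0,"y":0,"z":0,"rx":0,"ry":0,"rz":0}
    - {"gripper":1,"x":0,"y":0,"z":0,"rx":0,"ry":0,"rz":0}
    - {"gripper":1,"x":0,"y":0,"z":0,"rx":0,"ry":0,"rz":0}
    - {"gripper":1,"x":0,"y":0,"z":0,"rx":0,"ry":0,"rz":0}

```text
t: 15.02
ee_pos: [0.5606, 0.0379, 0.0698]
ee_rot: [0.113, 0.994, -0.0, -0.0]
ft_force: [-2.3, -5.0, 2.7]
gripper_width: 0.0236
```

move_arm:
  steps:
    - {"gripper":1,"x":0,"y":0,"z":0,"rx":0,"ry":0,"rz":0}
    - {"gripper":1,"x":0,"y":0,"z":0,"rx":0,"ry":0,"rz":0}
    - {"gripper":1,"x":0,"y":0,"z":0,"rx":0,"ry":0,"rz":0}
    - {"gripper":1,"x":0,"y":0,"z":0,"rx":0,"ry":0,"rz":0}
    - {"gripper":1,"x":0,"y":0,"z":0,"rx":0,"ry":0,"rz":0}

```text
t: 15.43
ee_pos: [0.5606, 0.0378, 0.0698]
ee_rot: [0.113, 0.994, -0.0, -0.0]
ft_force: [-1.7, -5.2, 2.8]
gripper_width: 0.0236
```

move_arm:
  steps:
    - {"gripper":1,"x":0,"y":0,"z":0,"rx":0,"ry":0,"rz":0}
    - {"gripper":1,"x":0,"y":0,"z":0,"rx":0,"ry":0,"rz":0}
    - {"gripper":1,"x":0,"y":0,"z":0,"rx":0,"ry":0,"rz":0}
    - {"gripper":1,"x":0,"y":0,"z":0,"rx":0,"ry":0,"rz":0}
    - {"gripper":1,"x":0,"y":0,"z":0,"rx":0,"ry":0,"rz":0}

```text
t: 15.85
ee_pos: [0.5606, 0.0379, 0.0698]
ee_rot: [0.113, 0.994, -0.0, -0.0]
ft_force: [-0.7, -4.2, 1.6]
gripper_width: 0.0235
```

move_arm:
  steps:
    - {"gripper":1,"x":0,"y":0,"z":0,"rx":0,"ry":0,"rz":0}
    - {"gripper":1,"x":0,"y":0,"z":0,"rx":0,"ry":0,"rz":0}
    - {"gripper":1,"x":0,"y":0,"z":0,"rx":0,"ry":0,"rz":0}
    - {"gripper":1,"x":0,"y":0,"z":0,"rx":0,"ry":0,"rz":0}
    - {"gripper":1,"x":0,"y":0,"z":0,"rx":0,"ry":0,"rz":0}

```text
t: 16.27
ee_pos: [0.5606, 0.0379, 0.0697]
ee_rot: [0.113, 0.994, -0.0, -0.0]
ft_force: [-1.4, -5.2, 2.4]
gripper_width: 0.0235
```

move_arm:
  steps:
    - {"gripper":1,"x":0,"y":0,"z":0,"rx":0,"ry":0,"rz":0}
    - {"gripper":1,"x":0,"y":0,"z":0,"rx":0,"ry":0,"rz":0}
    - {"gripper":1,"x":0,"y":0,"z":0,"rx":0,"ry":0,"rz":0}
    - {"gripper":1,"x":0,"y":0,"z":0,"rx":0,"ry":0,"rz":0}
    - {"gripper":1,"x":0,"y":0,"z":0,"rx":0,"ry":0,"rz":0}

```text
t: 16.68
ee_pos: [0.5606, 0.0378, 0.0698]
ee_rot: [0.113, 0.994, -0.0, -0.0]
ft_force: [-0.4, -5.0, 2.8]
gripper_width: 0.0235
```

```bash
cp pics/last.png pics/t11.png; python3 watch.py 41; python3 go.py .07 -.002; python3 -c "
import cv2,numpy as np
a=[cv2.resize(cv2.imread('pics/'+f)[205:265,245:310],None,fx=6,fy=6) for f in('t11.png','last.png')]
cv2.imwrite('pics/cmp.png',np.hstack(a))"
```

```text
16.73 23.6 [-1.7 -5.3  1.7] [-1.09  0.26  0.  ] None
17.23 23.2 [-1.2 -5.7  3.2] [-1.12  0.26  0.03] 0.19
17.73 23.3 [-1.6 -5.5  3.2] [-1.15  0.32  0.03] 0.19
18.23 23.5 [-1.6 -5.   2.1] [-1.17  0.25 -0.  ] 0.18
18.73 22.8 [-2.1 -5.8  2. ] [-1.08  0.31 -0.02] 0.19
t 18.73 target [0.561  0.0375 0.07  ] shift mm [-0.5 -0.3 -0.2] rot deg [-0.03 -0.    0.01] width 0.022845460528422307 ft [-2.1 -5.8  2. ]
```

View pics/cmp.png

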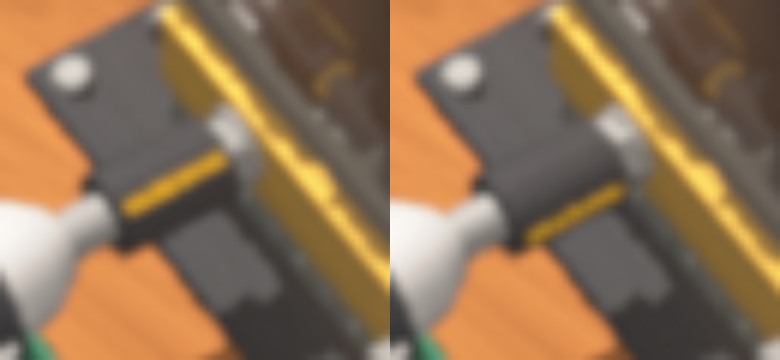

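The socket's mark has moved on (left to right crop) and now stands still: picture difference 0.19 (noise) over 2 s, against up to 1.4 while turning. The bolt has been held for over 12 s.

```bash
python3 -c "
from workcell import hand_in; print(hand_in())"
```

```text
the job is handed in; nothing more can be done
None
```

I gripped the turning bolt's head across its flats from above, inside the gap, at about t = 6.1 s with a 45 N grip. I held it until the socket stopped, then handed in at t = 18.7 s, still gripping. No verdict is reported on hand-in.

**Last checks:**
- **Grip:** the opening stayed at 22.8–23.7 mm (24 mm nominal), with no jumps, so the bolt did not turn.
- **Socket:** its yellow mark turned during the hold. For the last 2 s it stood still: the picture difference was 0.19, down from up to 1.4 while it was turning.
- **Hold time:** 12.6 s, longer than the 12 s the nut needs at most.
- **Forces:** about 6–7 N at the wrist throughout, so nothing was pressed hard.

**What disagreed or was not checked:**
- **Camera mismatch:** the top and wrist cameras differed by 2–3 mm on where the bracket is. I used a compromise within the 6 mm clearance either side of the fingers.
- **Inferred readings:** rundown and contact force cannot be read directly. I judged them from the stopped socket, the hold time and the finger opening.
- **Loose items:** I did not measure the cups, bowl and spanner again at the end. The planned path passed well above or clear of them.

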